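Clamp the small tower for gluing

TASK

Stand the smaller of the two castle towers upright on the board of the wooden glue clamp, between the sliding jaw and the sprung stop. Then push the jaw by its handle until you feel the tower seat and press the spring pad in a little, without crushing it, and let go: the tower must stay lightly clamped between jaw and stop.

Things in the scene. Friction and masses are not known exactly. Their poses are not given: they have to be found in the camera images.
- small_tower: the smaller castle tower: round, stone-look, 55 mm across its crown, 87 mm high, about 40 g, standing on the table. Origin: centre of its underside; z up its axis. Grip it from above across the crown, from any side. A taller castle tower (68 mm across, 117 mm high) and a pointed roof cone stand near it, in any order
- jig: the glue clamp's plywood board, 340 x 90 x 15 mm, fixed flat on the table. Origin: centre of its underside; its top is 15 mm higher. x runs along its length from jaw to stop, the way the jaw closes (roughly to the robot's left); y across. The tower's axis shall be within 20 mm of its middle line, y = 0
- jaw_handle (a point): top centre of the sliding jaw's upright handle, 81.5 mm above the table. Handle: 20 mm along the jig's x, 30 mm along y, 66 mm high above the board. The jaw's flat face (70 mm wide, 40 high) lies 60 mm from here along the jig's +x. It slides along the jig's x only, with about 6 N friction, and stays where left; at first its face is 105 to 160 mm from the stop's pad
- stop: stop block on the board, 32 x 70 x 50 mm, black knob on top, at a new place along the board each time, fixed. Origin: centre of its underside, on the board's top; axes as the jig's. Its sprung flat pad (70 mm wide, 40 high) has its face at x = -36 mm and yields 12 mm at 1.2 N/mm: with the tower touching jaw and pad, the push rises from 6 to 20 N, then all is hard
Not all that is in view belongs to the job. What is shaped like the small_tower but pink is not meant.

How it is judged:
At the end, for the whole second after the job is handed in: The small tower stands upright (within 10 degrees) and still on the clamp's board, within 5 mm of its top and within 20 mm of its middle line, and the closed jaw keeps it pressed against the sprung stop with more than 1.5 N (contact force between small_tower and stop above 1.5 N and y of small_tower in the frame of jig between -0.02 and 0.02 m and z of small_tower in the frame of jig between 0.01 and 0.02 m and angle between small_tower's own z axis and vertical below 0.17 rad and linear speed of small_tower below 0.01 m/s); the robot touches nothing.
It fails at once if the tower is crushed: more than 40 N between it and the stop (contact force between small_tower and stop above 40 N).
It also fails if it takes over 51 s, if anything falls off the work surface, if the arm or the gripper's body presses on something with over 40 N, if the wrist force passes 120 N, or if a joint passes its speed limit or range.

ROBOT

A 6-joint arm with a two-finger parallel gripper is mounted at the origin on a cart in front of the work surface, level with it; the furniture and walls round the work are solid. World frame = base frame: x ahead of the robot, y to its left, z up, the work surface at z = 0. Lengths are in m, angles in rad, forces in N, time in s.
With the tool pointing down it reaches from about 0.3 to 0.875 m from the base axis. Payload 6.4 kg.
Tool frame: the origin (TCP) lies between the finger pads; the fingertips stand ctrl.tip_extent ahead of it and the grasp point (between the pads) is the TCP (ctrl.tip_extent is the distance from the TCP to the fingertips, in m); z points along the fingers, y is the line along which they close (so a half turn about z gives the same grasp; the last joint's range is limited). The gripper opens to 85 mm and grips with 20 to 120 N. Pads are 22 mm wide; open, the fingers measure 114 mm over their backs; the gripper's body (76 mm by 85 mm) begins 54 mm behind the grasp point. The pads swing forward as they close: fully open they stand 13 mm farther back than shut.
Start: joints at [1.016, 0.181, 1.607, -0, 1.354, -0.206], TCP at [0.197, 0.54, 0.25] pointing down, gripper open.
Joint ranges: [-2.99, 2.99], [-0.89, 2.07], [0.3, 2.58], [-1.14, 4.28], [0, 2.63], [-3.12, 3.12]. Speed limits (rad/s): [2.57, 2.57, 3.01, 3.14, 3.14, 3.14].

INTERFACE

Orientations are given as a unit quaternion [w, x, y, z].
In Python, from bench import ctrl gives the robot as it stands.
- The arm moves only by the tool send_rows, never from a script. Its arguments are lists of equal length, an entry for each row: "dr": the turn, a rotation vector about the tool's x, y, z in units of 6 degrees (1.0 is 6 degrees), a list of three; "xyz": the shift along the tool's x, y, z in cm, a list of three; "jaw": the opening in per cent of the stroke, from 0 (shut) to 100 (fully open). In form: {"dr": [[wx, wy, wz], ...], "xyz": [[dx, dy, dz], ...], "jaw": [jaw, ...]}. A call has exactly 8 rows; each row is the pose to reach, as a shift and turn from the pose commanded when the call began, along the tool's axes at that moment; what a row does not reach only later rows make up. A row lasts 1/8 s, in which the tool goes at most 62.5 mm and 10.7 degrees, less where a joint would pass 70% of its speed; a pose out of reach is approached as far as the arm can. A call with a gripper value outside its range is refused whole. The fingers move at their own pace and stop on an object; the grip force is fixed at half the most. Time passes only in rows, so rows that repeat a pose let the fingers close, or fill a call up. It gives the time, the measured TCP pose, the force, the opening and the grip force at its end, in the units of the state.
- ctrl.get_obs(): the state, without advancing time (a new reading comes with each control period).
- ctrl.camera(name): name is "scene" or "top" or "wrist"; returns the picture (480x640x3 uint8, red, green, blue); there is no depth.
- ctrl.calibration(name): a dict with "camera_matrix" (3x3 intrinsics, pixels), "world_from_camera" (4x4, takes a point from camera to world coordinates). Camera axes: x right, y up, looking along -z (the intrinsics and any distortion apply to the point x, -y, -z); pixel columns grow to the right and rows downward; lengths in m; the calibration is good to about 2 mm. The wrist camera is an equidistant fisheye: a pixel r from the principal point sees the ray r / f radians off the axis. A picture is of the moment at which its call begins: read the wrist's pose just before it. calibration takes no time and is no camera call; for the wrist camera it gives the pose at the moment of the call.
- ctrl.hand_in(): hands the job in; it is judged then, once.
The state is a dict: "time_s": time; "q": joint angles; "dq": joint speeds; "joint_efforts": joint torques, N m; "eef_pos": TCP position; "eef_rot": TCP orientation; "wrist_force": force on the tool from outside, world axes, zero at the start; "torque": the same for the moment, N m; "opening": opening from 0.0 (shut) to 1.0 (fully open); "grasp_force": force on a finger pad.
Only numpy, scipy, OpenCV 4.12 (cv2) and the standard library are available. Lean on these libraries where they do the work, as an engineer would, in place of code of your own. Each camera call takes 0.05 s, during which the arm holds its last target. There are 200 camera calls.

## Working session

There is one attempt and no reset: what is moved stays moved. The work goes in short steps, Python scripts to look and compute and a tool call to move; the robot and the scene stay as the last step left them, time stands still between calls to the robot, and variables do not carry over. Pictures are saved under pics/ and viewed, at most 10 in all, crops included, and the job is handed in when it is done.

Besides the shell and the picture viewer there is one more tool, called after "Emit:" by a JSON object that holds its "name" and its "arguments". send_rows: Moves the arm, as the interface text tells. Its arguments: {"type":"object","properties":{"dr":{"type":"array","items":{"type":"array","items":{"type":"number"}}},"xyz":{"type":"array","items":{"type":"array","items":{"type":"number"}}},"jaw":{"type":"array","items":{"type":"number"}}},"required":["dr","xyz","jaw"]}

```bash
mkdir -p pics; ls
python3 - <<'E'
from bench import ctrl
import cv2
for n in ("scene","top"):
    cv2.imwrite(f"pics/{n}0.png",ctrl.camera(n)[:,:,::-1])
    c=ctrl.calibration(n);print(c)
print(ctrl.get_obs(),ctrl.tip_extent)
E
```

```text
pics
{'camera_matrix': array([[480.86133955,   0.        , 313.42024187],
       [  0.        , 480.86133955, 246.40325505],
       [  0.        ,   0.        ,   1.        ]]), 'world_from_camera': array([[-0.57491704,  0.41234897, -0.70670979, -0.06073023],
       [-0.81820118, -0.29411417,  0.49400778,  0.43092146],
       [-0.00414977,  0.86224427,  0.50647566,  0.51112717],
       [ 0.        ,  0.        ,  0.        ,  1.        ]])}
{'camera_matrix': array([[475.672821  ,   0.        , 311.93913595],
       [  0.        , 475.672821  , 246.5043382 ],
       [  0.        ,   0.        ,   1.        ]]), 'world_from_camera': array([[-0.02765729,  0.98127112, -0.19063595,  0.35557879],
       [-0.9988814 , -0.03444692, -0.03239374, -0.00213422],
       [-0.03835386,  0.18952678,  0.98112618,  0.99466531],
       [ 0.        ,  0.        ,  0.        ,  1.        ]])}
{'time_s': 0.1, 'q': array([ 1.01566082e+00,  1.81455886e-01,  1.60789766e+00, -7.95970860e-06,
        1.35377230e+00, -2.06323155e-01]), 'dq': array([ 0.00015916, -0.00187808, -0.00227911,  0.0019541 , -0.00067079,
        0.0005856 ]), 'joint_efforts': array([ 3.94544450e-04, -4.45874190e+01, -3.52240705e+01, -2.91993283e-04,
        4.22577490e-03,  2.82896927e-06]), 'eef_pos': array([0.19627871, 0.53997998, 0.24948532]), 'eef_rot': array([-2.81256817e-04,  1.73522454e-01,  9.84829615e-01, -7.13144783e-04]), 'wrist_force': array([-0.41066921,  0.50510936, -0.37836576]), 'torque': array([ 0.00884752, -0.03607135,  0.00793095]), 'grasp_force': 0.0, 'opening': 1.0011541873880663} 0.019
```

View pics/top0.png

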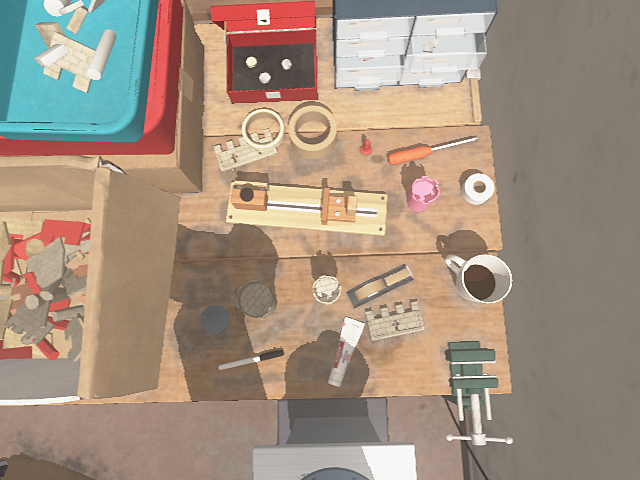

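View pics/scene0.png

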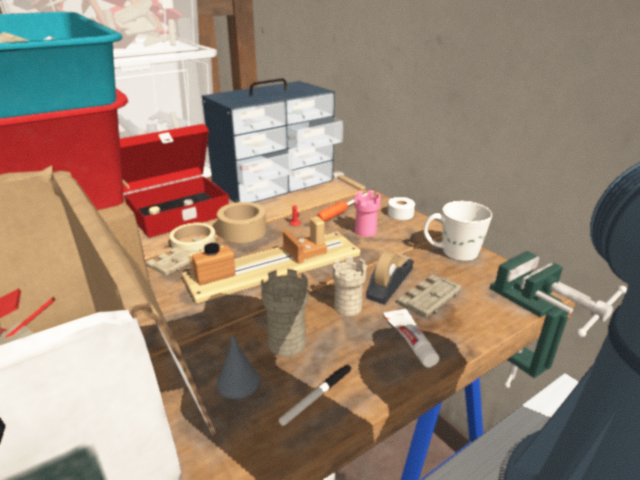

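Top view: the small tower's crown is near (326,290). The jig runs from about (228,205) to (386,210), with the stop knob at (247,194) and the jaw around (337,203). I'll enlarge that area to get the details.

```bash
cat > h.py <<'E'
from bench import ctrl
import numpy as np, cv2
def ray(n,u,v,c=None):
    c=c or ctrl.calibration(n);K=c["camera_matrix"];T=c["world_from_camera"]
    a=np.array([(u-K[0,2])/K[0,0],(v-K[1,2])/K[1,1]])
    if n=="wrist":
        r=np.hypot(*a);s=np.sin(r)/max(r,1e-9);d=np.array([a[0]*s,-a[1]*s,-np.cos(r)])
    else: d=np.array([a[0],-a[1],-1])
    return T[:3,3],T[:3,:3]@d
def at(n,u,v,z,c=None):
    o,d=ray(n,u,v,c);return (o+d*(z-o[2])/d[2]).round(4)
def proj(n,p,c=None):
    c=c or ctrl.calibration(n);K=c["camera_matrix"];T=c["world_from_camera"]
    q=T[:3,:3].T@(np.asarray(p)-T[:3,3]);q=np.array([q[0],-q[1],-q[2]])
    if n=="wrist":
        r=np.hypot(q[0],q[1]);th=np.arctan2(r,q[2]);a=q[:2]/max(r,1e-9)*th
    else: a=q[:2]/q[2]
    return a*K[0,0]+K[:2,2]
E
python3 - <<'E'
from h import *
im=cv2.imread("pics/top0.png")[165:325,215:425]
cv2.imwrite("pics/top0c.png",cv2.resize(im,None,fx=3.7,fy=3.7,interpolation=cv2.INTER_CUBIC))
print(at("top",326,288,.087))
E
```

```text
[0.4503 0.0032 0.087 ]
```

View pics/top0c.png

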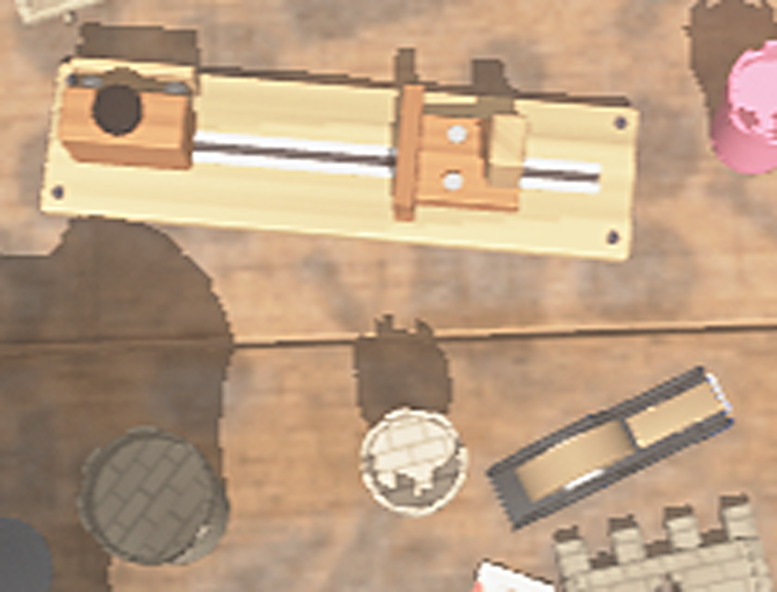

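Enlarged top view: the board corners are at crop (68,58), (637,103), (627,262) and (42,212). The jaw face's top-left edge is near x=400 and the handle top near (507,135). The stop's front is near x=190 and the tower crown centre is at (413,460).

Run:
```python
from h import *
P=lambda a,b,z:at("top",215+a/3.7,165+b/3.7,z)
C=[P(*p,.015) for p in((68,58),(637,103),(627,262),(42,212))]
for i in range(4):print(C[i],np.linalg.norm(C[i]-C[(i+1)%4]))
o=np.mean(C,0);ex=(C[0]-C[1])+(C[3]-C[2]);ex=ex/np.linalg.norm(ex);ey=np.array([-ex[1],ex[0],0])
print("jig",o,ex,np.arctan2(ex[1],ex[0]))
def J(p):d=p-o;return (d@ex).round(4),(d@ey).round(4)
print("handle",P(507,136,.0815),J(P(507,136,.0815)))
for q in((400,88,.055),(397,217,.055)):print("jaw face",J(P(*q,.055)))
print("knob",J(P(117,110,.085)))
print("stop block front edge top",J(P(190,110,.065)),J(P(183,82,.065)))
t=P(413,460,.087);print("tower",t,J(t))
q=ctrl.get_obs()["eef_rot"]
from scipy.spatial.transform import Rotation as R
print(R.from_quat(np.r_[q[1:],q[0]]).as_matrix().round(3))
```

```text
[0.6974 0.1968 0.015 ] 0.3326866393469987
[ 0.6568 -0.1334  0.015 ] 0.09404552089281024
[ 0.5634 -0.1224  0.015 ] 0.3364814556554343
[0.605  0.2115 0.015 ] 0.09356201152177099
jig [0.63065  0.038125 0.015   ] [0.12283913 0.9924266  0.        ] 1.4476461509422764
handle [ 0.6207 -0.0541  0.0815] (np.float64(-0.0927), np.float64(-0.0015))Traceback (most recent call last):
  File "<stdin>", line 9, in <module>
TypeError: <lambda>() takes 3 positional arguments but 4 were given
```

Run:
```python
from h import *
P=lambda a,b,z:at("top",215+a/3.7,165+b/3.7,z)
o=np.array([.63065,.038125,0]);ex=np.array([.12284,.99243,0]);ey=np.array([-ex[1],ex[0],0])
def J(p):d=p-o;return (d@ex).round(4),(d@ey).round(4)
for q in((403,88),(397,217)):print("jaw face",J(P(*q,.055)))
print("knob",J(P(117,110,.085)))
print("stop",J(P(190,110,.065)),J(P(183,82,.065)))
t=P(413,460,.087);print("tower",t,J(t))
from scipy.spatial.transform import Rotation as R
q=ctrl.get_obs()["eef_rot"]
M=R.from_quat(np.r_[q[1:],q[0]]).as_matrix();print(M.round(3))
p=ctrl.get_obs()["eef_pos"];print("delta tool",M.T@(t-p))
```

```text
jaw face (np.float64(-0.0335), np.float64(-0.032))
jaw face (np.float64(-0.037), np.float64(0.0417))
knob (np.float64(0.1182), np.float64(0.0028))
stop (np.float64(0.082), np.float64(-0.0065)) (np.float64(0.0878), np.float64(-0.0221))
tower [0.4477 0.0021 0.087 ] (np.float64(-0.0582), np.float64(0.1771))
[[-0.94   0.342 -0.001]
 [ 0.342  0.94  -0.001]
 [ 0.    -0.002 -1.   ]]
delta tool [-0.42016733 -0.41931346  0.16298665]
```

Emit:
{"name": "send_rows", "arguments": {"dr": [[0,0,1.6],[0,0,3.2],[0,0,4.8],[0,0,6.4],[0,0,8],[0,0,9.6],[0,0,11.2],[0,0,12.8]], "xyz": [[-4,-4,-3],[-8,-8,-4],[-12,-12,-4],[-16,-16,-4],[-20,-20,-3],[-24,-24,-2],[-28,-28,-1],[-32,-32,0]], "jaw": [100,100,100,100,100,100,100,100]}}

```text
time_s: 1.1
eef_pos: [0.3882, 0.1286, 0.25]
eef_rot: [0.0, 0.75, 0.662, 0.0]
wrist_force: [0.5, 0.4, 1.0]
opening: 1.003
grasp_force: 0.0
```

```bash
cat >> h.py <<'E'
from scipy.spatial.transform import Rotation as R
def M():
    q=ctrl.get_obs()["eef_rot"];return R.from_quat(np.r_[q[1:],q[0]]).as_matrix()
def to(t,yaw=None):
    o=ctrl.get_obs();m=M()
    y=np.degrees(np.arctan2(m[1,1],m[0,1]))
    print("t",round(o["time_s"],2),"pos",o["eef_pos"].round(4),"yaw(y)",y.round(2),"tilt",m[:2,2].round(3),"F",o["wrist_force"].round(2),"open",round(o["opening"],3),"grasp",round(o["grasp_force"],1))
    print("xyz cm",(m.T@(np.asarray(t)-o["eef_pos"])*100).round(2), "dz turn units", None if yaw is None else round((y-yaw)/6,2))
E
python3 -c "
from h import *
to((.448,.002,.20),-7)"
```

```text
t 1.1 pos [0.3882 0.1286 0.25  ] yaw(y) -7.1 tilt [0. 0.] F [0.5  0.38 1.01] open 1.003 grasp 0.0
xyz cm [-11.82   7.5    5.  ] dz turn units -0.02
```

Emit:
{"name": "send_rows", "arguments": {"dr": [[0,0,0],[0,0,0],[0,0,0],[0,0,0],[0,0,0],[0,0,0],[0,0,0],[0,0,0]], "xyz": [[-3,2,1],[-6,4,2],[-9,6,4],[-11.8,7.5,5],[-11.8,7.5,5],[-11.8,7.5,5],[-11.8,7.5,5],[-11.8,7.5,5]], "jaw": [100,100,100,100,100,100,100,100]}}

```text
time_s: 2.1
eef_pos: [0.4484, 0.005, 0.2007]
eef_rot: [0.0, 0.747, 0.664, 0.0]
wrist_force: [-0.5, 0.4, 0.2]
opening: 0.999
grasp_force: 0.0
```

```bash
python3 -c "
from h import *
to((.448,.002,.075),-7)
c=ctrl.calibration('wrist');im=ctrl.camera('wrist')[:,:,::-1].copy()
print(c['camera_matrix'][0])
for p in((.448,.002,.087),(.448,.002,0),(.62,-.054,.0815)):
    u=proj('wrist',p,c);print(u);cv2.circle(im,tuple(u.round().astype(int).tolist()),2,(0,0,255),-1)
for a in np.arange(0,6.28,.3):
    u=proj('wrist',(.448+.0275*np.cos(a),.002+.0275*np.sin(a),.087),c);cv2.circle(im,tuple(u.round().astype(int).tolist()),1,(0,255,0),-1)
cv2.imwrite('pics/w1.png',im)"
```

```text
t 2.1 pos [0.4484 0.005  0.2007] yaw(y) -6.71 tilt [ 0.001 -0.   ] F [-0.47  0.38  0.2 ] open 0.999 grasp 0.0
xyz cm [-3.000e-01 -1.000e-02  1.257e+01] dz turn units 0.05
[371.64829954   0.         319.75122652]
[319.49906834 253.52819871]
[319.43586501 221.32065323]
[534.81741376 291.05277347]
```

View pics/w1.png

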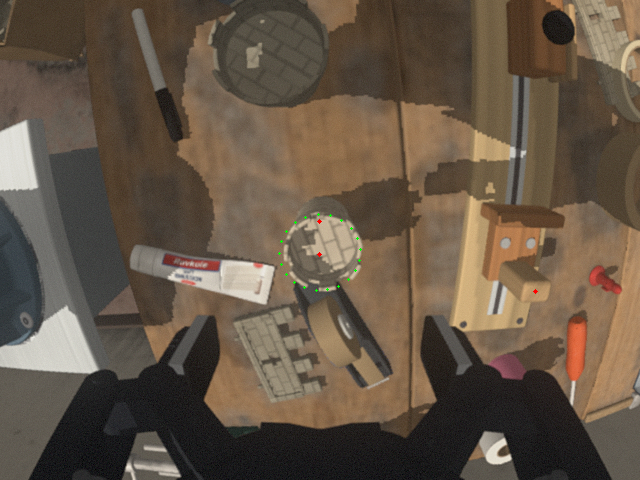

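The crown sits at about (323,252) and the prediction was (319.5,253.5), so the tower is about 2.5 mm farther in +x. The handle top at (537,290) agrees with the prediction. I'll descend and grip.

Emit:
{"name": "send_rows", "arguments": {"dr": [[0,0,0],[0,0,0],[0,0,0],[0,0,0],[0,0,0],[0,0,0],[0,0,0],[0,0,0]], "xyz": [[-0.2,0.2,2],[-0.2,0.2,4],[-0.2,0.2,6],[-0.2,0.2,8],[-0.2,0.2,10],[-0.2,0.2,11.5],[-0.2,0.2,12.8],[-0.2,0.2,12.8]], "jaw": [100,100,100,100,100,100,100,100]}}

```text
time_s: 3.15
eef_pos: [0.4495, 0.0023, 0.0715]
eef_rot: [-0.001, 0.748, 0.664, -0.001]
wrist_force: [0.5, -0.2, 1.1]
opening: 1.002
grasp_force: 0.0
```

Emit:
{"name": "send_rows", "arguments": {"dr": [[0,0,0],[0,0,0],[0,0,0],[0,0,0],[0,0,0],[0,0,0],[0,0,0],[0,0,0]], "xyz": [[0,0,0],[0,0,0],[0,0,0],[0,0,0],[0,0,0],[0,0,0],[0,0,0],[0,0,0]], "jaw": [80,60,55,50,50,50,50,50]}}

```text
time_s: 4.15
eef_pos: [0.451, 0.0018, 0.0732]
eef_rot: [0.001, 0.748, 0.664, 0.001]
wrist_force: [-1.7, 0.5, 5.9]
opening: 0.608
grasp_force: 62.7
```

```bash
python3 -c "
from h import *
to((.6336,.062,.19),-7)"
```

```text
t 4.15 pos [0.451  0.0018 0.0732] yaw(y) -6.78 tilt [ 0.002 -0.001] F [-1.7   0.49  5.94] open 0.608 grasp 62.7
xyz cm [  8.13  17.44 -11.64] dz turn units 0.04
```

Emit:
{"name": "send_rows", "arguments": {"dr": [[0,0,0],[0,0,0],[0,0,0],[0,0,0],[0,0,0],[0,0,0],[0,0,0],[0,0,0]], "xyz": [[0,0,-2],[0,0,-5],[0,0,-8],[0,2,-10],[1,5,-10],[2.5,8,-10],[4,11,-10],[5.5,13.5,-10]], "jaw": [50,50,50,50,50,50,50,50]}}

```text
time_s: 5.15
eef_pos: [0.5917, 0.041, 0.1722]
eef_rot: [0.0, 0.748, 0.664, 0.0]
wrist_force: [0.4, -0.2, 0.1]
opening: 0.605
grasp_force: 62.8
```

```bash
python3 -c "
from h import *
to((.6336,.062,.17),-7)"
```

```text
t 5.15 pos [0.5917 0.041  0.1722] yaw(y) -6.79 tilt [ 0. -0.] F [ 0.43 -0.24  0.14] open 0.605 grasp 62.8
xyz cm [2.58 3.91 0.22] dz turn units 0.03
```

Emit:
{"name": "send_rows", "arguments": {"dr": [[0,0,0],[0,0,0],[0,0,0],[0,0,0],[0,0,0],[0,0,0],[0,0,0],[0,0,0]], "xyz": [[0.8,1.2,0],[1.7,2.5,0],[2.5,3.7,0],[2.5,3.9,0],[2.5,3.9,0],[2.5,3.9,0],[2.5,3.9,0],[2.5,3.9,0]], "jaw": [50,50,50,50,50,50,50,50]}}

```text
time_s: 6.15
eef_pos: [0.6323, 0.0608, 0.1724]
eef_rot: [0.0, 0.748, 0.664, 0.0]
wrist_force: [0.4, -0.0, -0.4]
opening: 0.605
grasp_force: 62.8
```

```bash
python3 -c "
from h import *
to((.6336,.062,.0885),-7)
cv2.imwrite('pics/w2.png',ctrl.camera('wrist')[:,:,::-1])
im=ctrl.camera('top')[165:325,215:425,::-1]
cv2.imwrite('pics/t2.png',cv2.resize(im,None,fx=3.7,fy=3.7))
c=ctrl.calibration('wrist')
for p in((.6336,.062,.015),(.6336,.062,.102)):print(proj('wrist',p,c))
"
```

```text
t 6.15 pos [0.6323 0.0608 0.1724] yaw(y) -6.79 tilt [ 0. -0.] F [ 0.42 -0.03 -0.42] open 0.605 grasp 62.8
xyz cm [0.13 0.12 8.39] dz turn units 0.03
[321.05110267 229.88967819]
[321.6559611  271.95166559]
```

View pics/w2.png

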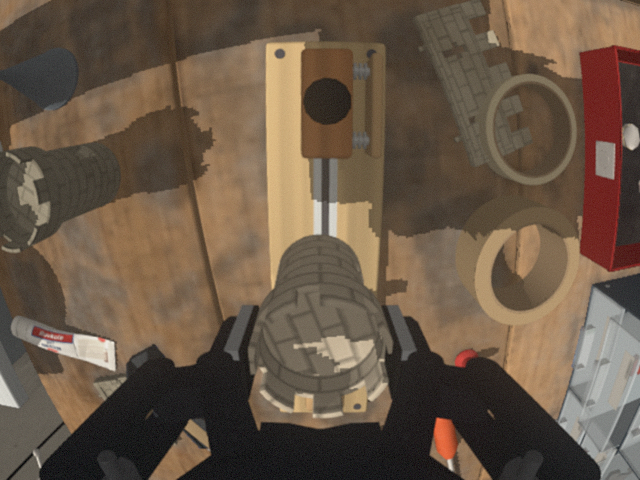

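Something looks off: the stop seems longer along the board than across it, with springs on its right side at (360,70) and (360,140). I'll look closer before lowering.

```bash
python3 -c "
from h import *
a=cv2.resize(cv2.imread('pics/w2.png')[30:240,220:420],None,fx=2.6,fy=2.6,interpolation=2)
s=ctrl.camera('scene')[:,:,::-1]
b=cv2.resize(s[215:315,160:370],None,fx=2.0,fy=2.0,interpolation=2)
o=np.zeros((560,800,3),np.uint8);b=cv2.resize(b,(280,133)) if 0 else b
o[:a.shape[0],:a.shape[1]]=a; o=o[:, :]
b2=cv2.resize(s[225:305,180:260],(270,270),interpolation=2)
o[:270,525:795]=b2; t=cv2.imread('pics/top0c.png')[20:260,20:260];o[280:520,530:770]=t
cv2.imwrite('pics/z.png',o)
"
```

```text
(no output)
```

View pics/z.png

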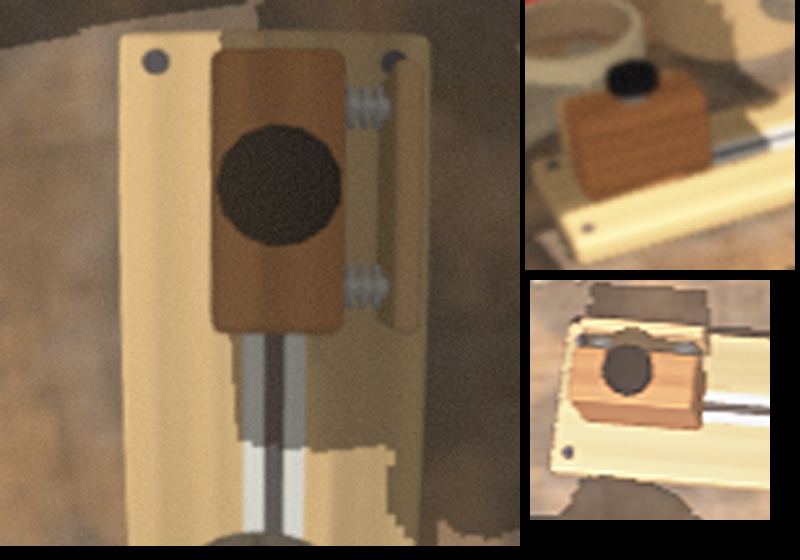

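The picture shows that the stop is turned 90°. Its pad faces world +x (jig -y) instead of the jaw, which doesn't match the description. I'll set the tower down on the board near the jaw to keep room, then test gently whether the stop can be turned.

Emit:
{"name": "send_rows", "arguments": {"dr": [[0,0,0],[0,0,0],[0,0,0],[0,0,0],[0,0,0],[0,0,0],[0,0,0],[0,0,0]], "xyz": [[-1,0.3,1],[-1.7,0.5,3],[-1.7,0.5,5],[-1.7,0.5,6.5],[-1.7,0.5,7.5],[-1.7,0.5,8],[-1.7,0.5,8.3],[-1.7,0.5,8.3]], "jaw": [50,50,50,50,50,50,50,50]}}

```text
time_s: 7.3
eef_pos: [0.6356, 0.0436, 0.0896]
eef_rot: [0.0, 0.748, 0.664, 0.0]
wrist_force: [0.3, -0.0, -0.6]
opening: 0.608
grasp_force: 62.8
```

```bash
python3 -c "
from h import *
to((.6352,.0431,.0882),-7)"
```

```text
t 7.3 pos [0.6356 0.0436 0.0896] yaw(y) -6.78 tilt [ 0.001 -0.   ] F [ 0.35 -0.03 -0.6 ] open 0.608 grasp 62.8
xyz cm [-0.05 -0.03  0.14] dz turn units 0.04
```

Emit:
{"name": "send_rows", "arguments": {"dr": [[0,0,0],[0,0,0],[0,0,0],[0,0,0],[0,0,0],[0,0,0],[0,0,0],[0,0,0]], "xyz": [[0,0,0.1],[0,0,0.15],[0,0,0.15],[0,0,0.15],[0,0,0.15],[0,0,0.15],[0,0,-2],[0,0,-5]], "jaw": [50,50,65,80,100,100,100,100]}}

```text
time_s: 8.3
eef_pos: [0.635, 0.0435, 0.1403]
eef_rot: [-0.0, 0.748, 0.664, -0.0]
wrist_force: [-0.0, -0.3, 1.1]
opening: 1.001
grasp_force: 0.0
```

```bash
python3 -c "
from h import *
ex=np.array([.1228,.9924]);o=np.array([.6347,.0381])
s=o+.118*ex;print(s)
to((*s,.19),83)"
```

```text
[0.6491904 0.1552032]
t 8.3 pos [0.635  0.0435 0.1403] yaw(y) -6.78 tilt [-0.001  0.   ] F [-0.03 -0.32  1.15] open 1.001 grasp 0.0
xyz cm [11.26  0.09 -4.97] dz turn units -14.96
```

Emit:
{"name": "send_rows", "arguments": {"dr": [[0,0,0],[0,0,-1.7],[0,0,-3.4],[0,0,-5.1],[0,0,-6.8],[0,0,-8.5],[0,0,-10.2],[0,0,-11.9]], "xyz": [[0,0,-3],[1,0,-5],[3,0,-5],[5,0,-5],[7,0,-5],[9,0,-5],[10.5,0,-5],[11.3,0,-5]], "jaw": [100,100,100,100,100,100,100,100]}}

```text
time_s: 9.3
eef_pos: [0.6491, 0.1567, 0.1912]
eef_rot: [0.001, 0.216, 0.976, 0.0]
wrist_force: [-0.0, -0.5, 1.0]
opening: 0.994
grasp_force: 0.0
```

```bash
python3 -c "
from h import *
to((.6492,.1552,.17),83)"
```

```text
t 9.3 pos [0.6491 0.1567 0.1912] yaw(y) 65.0 tilt [0.002 0.   ] F [-0.03 -0.46  0.97] open 0.994 grasp 0.0
xyz cm [-0.07 -0.13  2.12] dz turn units -3.0
```

Emit:
{"name": "send_rows", "arguments": {"dr": [[0,0,-1.5],[0,0,-3],[0,0,-3],[0,0,-3],[0,0,-3],[0,0,-3],[0,0,-3],[0,0,-3]], "xyz": [[0,0,0],[0,0,0],[0,0,1],[0,0,2],[0,0,2],[0,0,2],[0,0,2],[0,0,2]], "jaw": [100,100,100,100,100,100,100,100]}}

```text
time_s: 10.3
eef_pos: [0.6489, 0.1557, 0.1696]
eef_rot: [0.0, 0.065, 0.998, 0.0]
wrist_force: [0.4, 0.6, 0.4]
opening: 0.999
grasp_force: 0.0
```

```bash
python3 -c "
from h import *
to((.6492,.1552,.055),83)
c=ctrl.calibration('wrist');im=ctrl.camera('wrist')[:,:,::-1].copy()
s=np.array([.6492,.1552]);ex=np.array([.1228,.9924]);ey=np.array([-ex[1],ex[0]])
for a in(-.035,.035):
  for b in(-.016,.016):
    u=proj('wrist',(*(s+a*ex+b*ey),.065),c);cv2.circle(im,tuple(u.round().astype(int).tolist()),3,(0,0,255),-1)
cv2.imwrite('pics/w3.png',im)"
```

```text
t 10.3 pos [0.6489 0.1557 0.1696] yaw(y) 82.6 tilt [0.001 0.   ] F [0.44 0.58 0.35] open 0.999 grasp 0.0
xyz cm [-0.03 -0.04 11.46] dz turn units -0.07
```

View pics/w3.png

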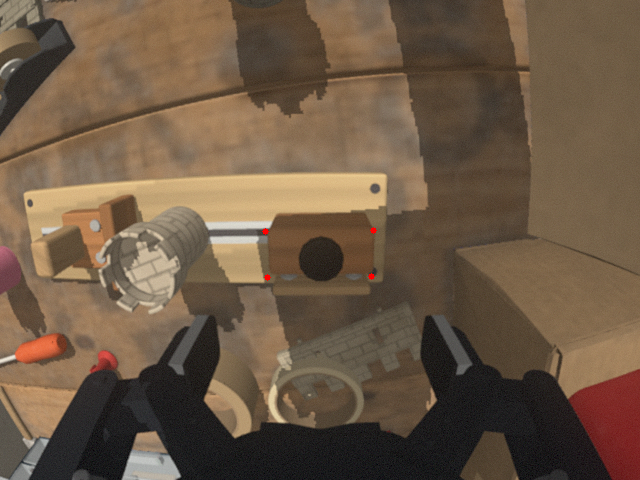

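The view shows the block top at about x 268–374 and y 240–283, and the knob centre at (321,259). Both sit a few mm farther in +x than my dots.

```bash
python3 -c "
from h import *
for z in(.075,.085):print('knob',at('wrist',321,259,z))
for q in((268,240),(374,240),(374,283),(268,283)):print(at('wrist',*q,.065))
print('board', [at('wrist',*q,.015) for q in((300,177),(300,284),(28,190),(386,175))])
to((.6525,.155,.056),83)
"
```

```text
knob [0.649  0.1566 0.075 ]
knob [0.6453 0.157  0.085 ]
[0.6353 0.1236 0.065 ]
[0.6441 0.1921 0.065 ]
[0.6748 0.1897 0.065 ]
[0.6655 0.1182 0.065 ]
board [array([0.6039, 0.1466, 0.015 ]), array([0.6909, 0.134 , 0.015 ]), array([ 0.5682, -0.1151,  0.015 ]), array([0.6102, 0.2117, 0.015 ])]
t 10.35 pos [0.6488 0.1557 0.1696] yaw(y) 82.61 tilt [ 0. -0.] F [-0.15 -0.03  0.67] open 0.996 grasp 0.0
xyz cm [-0.37 -0.02 11.36] dz turn units -0.07
```

Emit:
{"name": "send_rows", "arguments": {"dr": [[0,0,0],[0,0,0],[0,0,0],[0,0,0],[0,0,0],[0,0,0],[0,0,0],[0,0,0]], "xyz": [[-0.2,0,2],[-0.2,0,4],[-0.2,0,6],[-0.2,0,8],[-0.2,0,9.5],[-0.2,0,10.5],[-0.2,0,11.2],[-0.2,0,11.2]], "jaw": [100,100,100,100,100,100,100,100]}}

```text
time_s: 11.35
eef_pos: [0.6506, 0.1554, 0.057]
eef_rot: [-0.0, 0.064, 0.998, -0.0]
wrist_force: [-0.1, -0.4, 1.6]
opening: 1.001
grasp_force: 0.0
```

Emit:
{"name": "send_rows", "arguments": {"dr": [[0,0,0],[0,0,0],[0,0,0],[0,0,0],[0,0,0],[0,0,0],[0,0,0],[0,0,0]], "xyz": [[0,0,0],[0,0,0],[0,0,0],[0,0,0],[0,0,0],[0,0,0],[0,0,0],[0,0,0]], "jaw": [90,80,75,75,75,75,75,75]}}

```text
time_s: 12.35
eef_pos: [0.6514, 0.156, 0.0587]
eef_rot: [0.001, 0.064, 0.998, 0.0]
wrist_force: [-1.4, 2.0, 5.7]
opening: 0.803
grasp_force: 68.5
```

Gripped at about 70 mm. Next, a gentle 6° test twist, clockwise seen from above.

Emit:
{"name": "send_rows", "arguments": {"dr": [[0,0,0.3],[0,0,0.6],[0,0,0.9],[0,0,1],[0,0,1],[0,0,1],[0,0,1],[0,0,1]], "xyz": [[0,0,0],[0,0,0],[0,0,0],[0,0,0],[0,0,0],[0,0,0],[0,0,0],[0,0,0]], "jaw": [75,75,75,75,75,75,75,75]}}

```text
time_s: 13.35
eef_pos: [0.6522, 0.1557, 0.059]
eef_rot: [0.002, 0.113, 0.994, -0.001]
wrist_force: [1.6, 1.3, 5.8]
opening: 0.804
grasp_force: 105.1
```

```bash
python3 -c "
from h import *
to((.651,.156,.057),83);print(ctrl.get_obs()['torque'])
c=ctrl.calibration('wrist');cv2.imwrite('pics/w4.png',ctrl.camera('wrist')[:,:,::-1])"
```

```text
t 13.35 pos [0.6522 0.1557 0.059 ] yaw(y) 77.03 tilt [ 0.004 -0.002] F [1.56 1.27 5.82] open 0.804 grasp 105.1
xyz cm [0.13 0.   0.2 ] dz turn units -0.99
[ 0.32859831 -0.18361623  4.07295736]
```

View pics/w4.png

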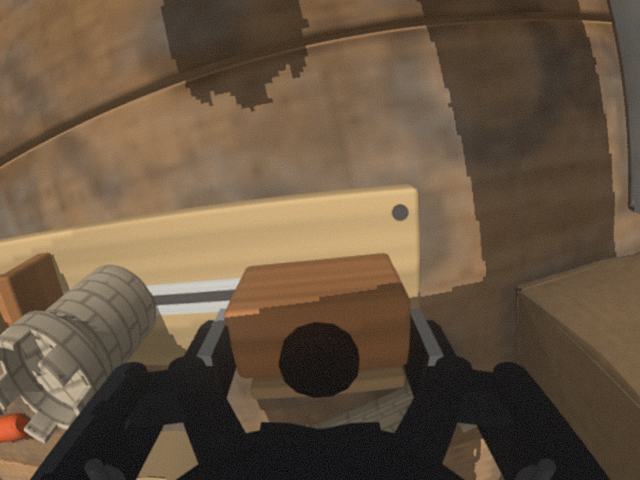

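```bash
python3 -c "
from h import *
def ang(a,b,z):
    p,q=at('wrist',*a,z),at('wrist',*b,z);print(p,q,np.degrees(np.arctan2(*(q-p)[[1,0]])))
ang((245,267),(388,254),.015);ang((225,318),(408,290),.065);ang((0,240),(415,187),.015);ang((155,297),(238,288),.015)
to((.651,.156,.057),83);print(ctrl.get_obs()['torque'])
"
```

```text
[0.6299 0.1229 0.015 ] [0.639  0.1929 0.015 ] 82.59308787150478
[0.6308 0.1244 0.065 ] [0.6344 0.1924 0.065 ] 86.96952315413945
[ 0.5775 -0.0376  0.015 ] [0.6091 0.2114 0.015 ] 82.76739138670254
[0.636  0.0677 0.015 ] [0.6402 0.1159 0.015 ] 85.02000040368904
t 13.4 pos [0.6522 0.1557 0.059 ] yaw(y) 77.04 tilt [ 0.004 -0.002] F [1.46 0.61 5.79] open 0.801 grasp 105.1
xyz cm [ 0.13 -0.    0.2 ] dz turn units -0.99
[ 0.32879794 -0.28598816  4.04634099]
```

The block is still parallel to the board (82.6° against 82.8°) under 4 N·m, so it really is fixed as described and I won't force it. I'll undo the twist and release.

Emit:
{"name": "send_rows", "arguments": {"dr": [[0,0,-0.4],[0,0,-0.8],[0,0,-1],[0,0,-1],[0,0,-1],[0,0,-1],[0,0,-1],[0,0,-1]], "xyz": [[0,0,0],[0,0,0],[0,0,0],[0,0,0],[0,0,0],[0,0,-1],[0,0,-4],[0,0,-8]], "jaw": [75,75,85,95,100,100,100,100]}}

```text
time_s: 14.4
eef_pos: [0.6499, 0.1553, 0.1376]
eef_rot: [-0.001, 0.065, 0.998, -0.0]
wrist_force: [0.7, -0.0, -0.4]
opening: 1.002
grasp_force: 0.0
```

```bash
python3 -c "
from h import *
ex=np.array([.1228,.9924]);o=np.array([.6347,.0381])
s=o-.128*ex;print(s)
to((*s,.19),-7)"
```

```text
[ 0.6189816 -0.0889272]
t 14.4 pos [0.6499 0.1553 0.1376] yaw(y) 82.59 tilt [-0.002 -0.   ] F [ 0.75 -0.02 -0.41] open 1.002 grasp 0.0
xyz cm [ -0.08 -24.62  -5.23] dz turn units 14.93
```

Emit:
{"name": "send_rows", "arguments": {"dr": [[0,0,1],[0,0,2.7],[0,0,4.4],[0,0,6.1],[0,0,7.8],[0,0,9.5],[0,0,11.2],[0,0,12.9]], "xyz": [[0,0,-3],[0,-2,-5.2],[0,-6,-5.2],[0,-10,-5.2],[0,-14,-5.2],[0,-18,-5.2],[0,-22,-5.2],[0,-24.6,-5.2]], "jaw": [80,60,40,20,0,0,0,0]}}

```text
time_s: 15.4
eef_pos: [0.6189, -0.0905, 0.1903]
eef_rot: [0.001, 0.677, 0.736, 0.0]
wrist_force: [0.3, 0.9, 0.6]
opening: -0.001
grasp_force: 0.0
```

```bash
python3 -c "
from h import *
to((.619,-.089,.19),-7)"
```

```text
t 15.4 pos [ 0.6189 -0.0905  0.1903] yaw(y) 4.79 tilt [ 0.001 -0.001] F [0.29 0.94 0.61] open -0.001 grasp 0.0
xyz cm [0.15 0.02 0.03] dz turn units 1.96
```

Emit:
{"name": "send_rows", "arguments": {"dr": [[0,0,1],[0,0,2],[0,0,2],[0,0,2],[0,0,2],[0,0,2],[0,0,2],[0,0,2]], "xyz": [[0,0,0],[0,0,0],[0,0,1],[0,0,2],[0,0,3],[0,0,3],[0,0,3],[0,0,3]], "jaw": [0,0,0,0,0,0,0,0]}}

```text
time_s: 16.4
eef_pos: [0.6194, -0.0886, 0.1598]
eef_rot: [0.0, 0.748, 0.664, 0.0]
wrist_force: [0.2, 0.5, 0.1]
opening: -0.0
grasp_force: 0.0
```

```bash
python3 -c "
from h import *
to((.6195,-.089,.064),-7)
c=ctrl.calibration('wrist');im=ctrl.camera('wrist')[:,:,::-1].copy()
for z in(.045,.0815):
  for d in(-.011,.011):
    ex=np.array([.1228,.9924])
    p=np.array([.619,-.089])+d*ex;u=proj('wrist',(*p,z),c);cv2.circle(im,tuple(u.round().astype(int).tolist()),2,(0,0,255) if z>.06 else (255,0,0),-1)
cv2.imwrite('pics/w5.png',im)"
```

```text
t 16.4 pos [ 0.6194 -0.0886  0.1598] yaw(y) -6.77 tilt [ 0.001 -0.   ] F [0.24 0.54 0.08] open -0.0 grasp 0.0
xyz cm [-0.04  0.01  9.58] dz turn units 0.04
```

View pics/w5.png

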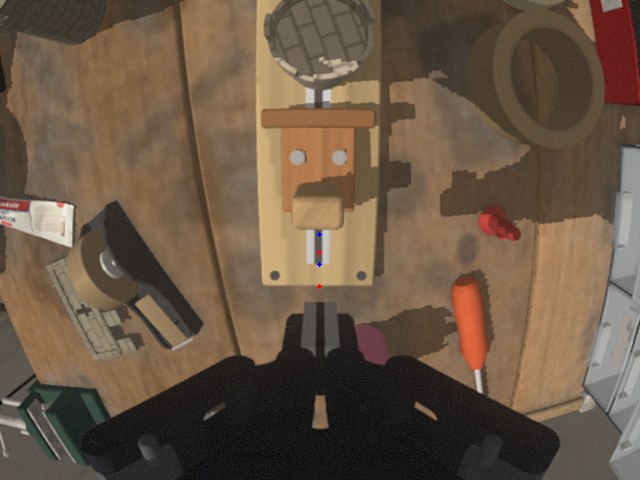

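The handle's rear edge is at (318,229), about 13 mm ahead of the shut fingers and centred on them. I'll descend and push slowly.

Emit:
{"name": "send_rows", "arguments": {"dr": [[0,0,0],[0,0,0],[0,0,0],[0,0,0],[0,0,0],[0,0,0],[0,0,0],[0,0,0]], "xyz": [[0,0,2.5],[0,0,5],[0,0,7.5],[0,0,9],[0,0,9.6],[0,0,9.6],[0.5,0,9.6],[0.8,0,9.6]], "jaw": [0,0,0,0,0,0,0,0]}}

```text
time_s: 17.45
eef_pos: [0.6206, -0.0804, 0.0642]
eef_rot: [0.001, 0.748, 0.664, 0.0]
wrist_force: [0.5, 0.4, 0.4]
opening: 0.001
grasp_force: 0.0
```

Emit:
{"name": "send_rows", "arguments": {"dr": [[0,0,0],[0,0,0],[0,0,0],[0,0,0],[0,0,0],[0,0,0],[0,0,0],[0,0,0]], "xyz": [[0.3,0,0],[0.6,0,0],[0.9,0,0],[1.2,0,0],[1.5,0,0],[1.7,0,0],[1.8,0,0],[1.8,0,0]], "jaw": [0,0,0,0,0,0,0,0]}}

```text
time_s: 18.45
eef_pos: [0.6223, -0.0639, 0.0637]
eef_rot: [0.001, 0.748, 0.664, -0.001]
wrist_force: [-1.4, -4.5, 1.6]
opening: 0.002
grasp_force: 2.6
```

Emit:
{"name": "send_rows", "arguments": {"dr": [[0,0,0],[0,0,0],[0,0,0],[0,0,0],[0,0,0],[0,0,0],[0,0,0],[0,0,0]], "xyz": [[0.3,0,0],[0.6,0,0],[0.9,0,0],[1.2,0,0],[1.5,0,0],[1.8,0,0],[2.1,0,0],[2.4,0,0]], "jaw": [0,0,0,0,0,0,0,0]}}

```text
time_s: 19.45
eef_pos: [0.6251, -0.0403, 0.0637]
eef_rot: [0.001, 0.748, 0.664, -0.001]
wrist_force: [-2.0, -6.6, 1.9]
opening: 0.003
grasp_force: 3.2
```

Emit:
{"name": "send_rows", "arguments": {"dr": [[0,0,0],[0,0,0],[0,0,0],[0,0,0],[0,0,0],[0,0,0],[0,0,0],[0,0,0]], "xyz": [[0.3,0,0],[0.6,0,0],[0.9,0,0],[1.2,0,0],[1.5,0,0],[1.8,0,0],[2.1,0,0],[2.2,0,0]], "jaw": [0,0,0,0,0,0,0,0]}}

```text
time_s: 20.45
eef_pos: [0.6278, -0.0184, 0.0637]
eef_rot: [0.001, 0.748, 0.664, -0.001]
wrist_force: [-1.0, -5.2, 1.5]
opening: -0.005
grasp_force: 3.1
```

```bash
python3 -c "
from h import *
to((.63,-.01,.064),-7)
a=ctrl.camera('wrist')[:,:,::-1];a=a[0:300,180:480]
b=ctrl.camera('top')[165:265,215:325,::-1]
b=cv2.resize(b,(440,400),interpolation=2)
o=np.zeros((400,740,3),np.uint8);o[:300,:300]=a;o[:,300:]=b
cv2.imwrite('pics/w6.png',o)"
```

```text
t 20.45 pos [ 0.6278 -0.0184  0.0637] yaw(y) -6.79 tilt [ 0.    -0.002] F [-1.02 -5.2   1.48] open -0.005 grasp 3.1
xyz cm [ 0.86  0.12 -0.03] dz turn units 0.03
```

View pics/w6.png

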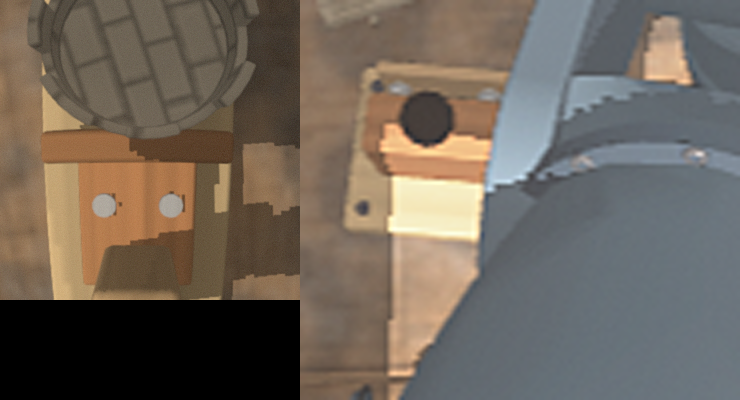

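Emit:
{"name": "send_rows", "arguments": {"dr": [[0,0,0],[0,0,0],[0,0,0],[0,0,0],[0,0,0],[0,0,0],[0,0,0],[0,0,0]], "xyz": [[0.1,0,0],[0.2,0,0],[0.3,0,0],[0.4,0,0],[0.5,0,0],[0.6,0,0],[0.6,0,0],[0.6,0,0]], "jaw": [0,0,0,0,0,0,0,0]}}

```text
time_s: 21.55
eef_pos: [0.6285, -0.0124, 0.0637]
eef_rot: [0.001, 0.748, 0.664, -0.0]
wrist_force: [-1.3, -4.8, 2.2]
opening: 0.001
grasp_force: 2.8
```

Emit:
{"name": "send_rows", "arguments": {"dr": [[0,0,0],[0,0,0],[0,0,0],[0,0,0],[0,0,0],[0,0,0],[0,0,0],[0,0,0]], "xyz": [[0.05,0,0],[0.1,0,0],[0.15,0,0],[0.2,0,0],[0.25,0,0],[0.3,0,0],[0.3,0,0],[0.3,0,0]], "jaw": [0,0,0,0,0,0,0,0]}}

```text
time_s: 22.55
eef_pos: [0.6289, -0.0095, 0.0637]
eef_rot: [0.001, 0.748, 0.664, -0.001]
wrist_force: [-1.5, -6.6, 2.4]
opening: -0.004
grasp_force: 3.0
```

Emit:
{"name": "send_rows", "arguments": {"dr": [[0,0,0],[0,0,0],[0,0,0],[0,0,0],[0,0,0],[0,0,0],[0,0,0],[0,0,0]], "xyz": [[0.05,0,0],[0.1,0,0],[0.15,0,0],[0.2,0,0],[0.2,0,0],[0.2,0,0],[0.2,0,0],[0.2,0,0]], "jaw": [0,0,0,0,0,0,0,0]}}

```text
time_s: 23.55
eef_pos: [0.6289, -0.009, 0.0638]
eef_rot: [0.001, 0.748, 0.664, -0.001]
wrist_force: [-1.5, -11.4, 2.1]
opening: 0.0
grasp_force: 5.8
```

Emit:
{"name": "send_rows", "arguments": {"dr": [[0,0,0],[0,0,0],[0,0,0],[0,0,0],[0,0,0],[0,0,0],[0,0,0],[0,0,0]], "xyz": [[0.05,0,0],[0.1,0,0],[0.15,0,0],[0.2,0,0],[0.2,0,0],[0.2,0,0],[0.2,0,0],[0.2,0,0]], "jaw": [0,0,0,0,0,0,0,0]}}

```text
time_s: 24.55
eef_pos: [0.629, -0.0088, 0.0638]
eef_rot: [0.002, 0.748, 0.664, -0.002]
wrist_force: [-4.1, -18.3, 1.9]
opening: 0.003
grasp_force: 9.2
```

The tower is seated: the jaw stopped dead at 18 N, so about 12 N is on the tower. I'll back off now.

Emit:
{"name": "send_rows", "arguments": {"dr": [[0,0,0],[0,0,0],[0,0,0],[0,0,0],[0,0,0],[0,0,0],[0,0,0],[0,0,0]], "xyz": [[-0.1,0,0],[-0.2,0,0],[-0.3,0,0],[-0.4,0,0],[-0.4,0,0],[-0.4,0,0],[-0.4,0,0],[-0.4,0,0]], "jaw": [0,0,0,0,0,0,0,0]}}

```text
time_s: 25.55
eef_pos: [0.6289, -0.0089, 0.0637]
eef_rot: [0.001, 0.748, 0.664, -0.0]
wrist_force: [-1.6, -6.6, 3.1]
opening: -0.002
grasp_force: 3.1
```

```bash
python3 -c "
from h import *
to((.63,-.01,.064),-7)"
```

```text
t 25.55 pos [ 0.6289 -0.0089  0.0637] yaw(y) -6.78 tilt [ 0.001 -0.001] F [-1.59 -6.59  3.08] open -0.002 grasp 3.1
xyz cm [-0.09  0.12 -0.03] dz turn units 0.04
```

Emit:
{"name": "send_rows", "arguments": {"dr": [[0,0,0],[0,0,0],[0,0,0],[0,0,0],[0,0,0],[0,0,0],[0,0,0],[0,0,0]], "xyz": [[-0.2,0,0],[-0.5,0,0],[-1,0,0],[-2,0,0],[-3,0,0],[-4,0,0],[-4,0,0],[-4,0,0]], "jaw": [0,0,0,0,0,0,0,0]}}

```text
time_s: 26.55
eef_pos: [0.6239, -0.0479, 0.0633]
eef_rot: [-0.0, 0.748, 0.664, 0.0]
wrist_force: [0.2, 0.1, 0.6]
opening: 0.004
grasp_force: 0.0
```

```bash
python3 -c "
from h import *
to((.63,-.01,.064),-7)
# drift check: two wrist frames 0.5 s apart (camera calls advance time), shift of the tower crown region
a=cv2.cvtColor(ctrl.camera('wrist'),7).astype(np.float32)
for i in range(8):ctrl.camera('wrist')
b=cv2.cvtColor(ctrl.camera('wrist'),7).astype(np.float32)
for n,(r0,r1,c0,c1) in dict(all=(0,280,120,520),mid=(0,120,240,400)).items():
    print(n,cv2.phaseCorrelate(a[r0:r1,c0:c1],b[r0:r1,c0:c1]))
"
```

```text
t 26.55 pos [ 0.6239 -0.0479  0.0633] yaw(y) -6.8 tilt [-0.  0.] F [0.23 0.12 0.61] open 0.004 grasp 0.0
xyz cm [ 3.84  0.16 -0.07] dz turn units 0.03
all ((0.06332139272160475, 0.4658612441671437), 0.9717380725012885)
mid ((0.14602839353993602, 0.5604664124619632), 1.0186619977156322)
```

```bash
python3 -c "
from bench import ctrl
print(ctrl.hand_in())"
```

```text
the job is handed in; nothing more can be done
None
```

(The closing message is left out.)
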